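# Flip the job marker of the finished bangle

## Robot

A 6-joint arm with a two-finger parallel gripper is mounted at the origin on the work surface. World frame = base frame: x ahead of the robot, y to its left, z up, the work surface at z = 0. Lengths are in m, angles in rad, forces in N, time in s.
With the tool pointing down it reaches from about 0.375 to 0.925 m from the base axis. Payload 5.7 kg.
Tool frame: the origin (TCP) lies midway between the tips of the shut fingers; the grasp point (between the pads) lies 19 mm behind it; z points along the fingers, x is the direction in which the jaws open and shut, and the axes are right-handed (so a half turn about z gives the same grasp; the last joint's range is limited). The gripper opens to 88 mm and grips with 3 to 60 N. Pads are 20 mm wide; open, the fingers measure 115 mm over their backs; the gripper's body (75 mm by 178 mm) begins 61 mm behind the grasp point.
Start: joints at [-0.115, 0.359, 1.51, -0, 1.272, -0.115], TCP at [0.6, -0, 0.193] pointing down, gripper open.
Joint ranges: [-2.97, 2.97], [-1.01, 2.36], [0.21, 2.38], [-0.96, 4.11], [0.2, 2.71], [-2.98, 2.98]. Speed limits (rad/s): [2.39, 2.39, 3.14, 3.14, 3.14, 3.14].

## Interface

Orientations are given as a unit quaternion [x, y, z, w].
In Python, from bench import move_ptp, servo_line, goto_joints, move_gripper, sleep, inverse_kinematics, capture, PlanningError, close_job, spot_in, silhouettes, current_clock, current_joint_pos, current_qvel, current_joint_torque, current_position, current_orientation, current_force, current_torque, current_finger_gap gives the robot as it stands. Calls block until the motion is done:
- move_ptp(position, orientation): joint-space move of the TCP to a pose.
- servo_line(position, orientation=None, rate=0.15, contact_N=None): straight line of the TCP; orientation=None keeps the orientation; rate is the mean speed in m/s. With contact_N (N) it stops when the force on the tool has changed by that much, and returns True; else False.
- goto_joints(angles): joint-space move.
- move_gripper(opening): finger opening in m; the grip force is fixed at half the most; returns when the fingers have stopped.
- sleep(seconds).
- inverse_kinematics(position, orientation): joint angles nearest the present ones, or None.
- capture(name): name is "scene" or "side" or "wrist"; returns a dict with "image" (480x640x3 uint8, blue, green, red), "range_z" (480x640 float32, m along the optical axis (not along the pixel's ray), 0 where there is no reading), "intrinsics" (3x3 intrinsics, pixels), "k1" (the pictures are not rectified: a ray, as slopes to the right and down, at radius r is drawn at 1 + k1 r^2 times it, then the intrinsics apply), "R" (3x3) and "t" (3): a world point X has camera coordinates R X + t. Camera axes: x right, y down, z forward; pixel columns grow to the right and rows downward; lengths in m; the calibration is good to about 2 mm. A picture is of the moment at which its call begins.
A pose or a line that the arm cannot do raises PlanningError and nothing moves.
- close_job(): hands the job in, once; it reports no verdict.
Trained networks look in the newest picture that a camera, given by its name, has taken for a name from the list of things; names that differ only in an ending like _2 or _b are one class to them, and where a whole thing is asked for, a point or a joint stands for the part that bears it (a point fixed in the world has none). Each returns a list of dicts, best first, with "conf" (0 to 1); they miss things now and then, are a little off and sometimes report something else, mostly with a low value. They report only what shows in the picture. A call takes as long as a camera call. They do not tell look-alikes from the thing itself.
- spot_in(camera, query): "xy" ([column, row] in pixels, amid what is visible of it).
- silhouettes(camera, query): "region" (480x640 bool, what is visible of it) and "xy" ([column, row] in pixels, amid what is visible of it).
Readings, each from a call of its own:
- current_clock(): time.
- current_joint_pos(): joint angles.
- current_qvel(): joint speeds.
- current_joint_torque(): joint torques, N m.
- current_position(): TCP position.
- current_orientation(): TCP orientation.
- current_force(): force on the tool from outside, world axes, zero at the start.
- current_torque(): the same for the moment, N m.
- current_finger_gap(): finger opening in m.
Only numpy, scipy, OpenCV 4.12 (cv2) and the standard library are available. Lean on these libraries where they do the work, as an engineer would, in place of code of your own. Each camera call takes 0.05 s, during which the arm holds its last target.

## Task

The bangle is finished: with a fingertip, push the brass flip marker on its tray's stand right over its hinge, so that it lies flat on the other side with its round-disc face up. Only push it, lightly: do not pinch it. Leave the marker of the tray with the flat strip as it is, do not disturb the bangle, strip, jar or hammer, and finish clear of everything.

Things in the scene. Friction and masses are not known exactly. Their poses are not given: they have to be found in the camera images.
- bangle_stand: Fixed stand of the tray in which the finished bangle lies (this is the one to flip). Origin on the bench under the hinge, z up. Dark wooden block 40 (x) by 110 (y) mm centred on it, top 45 mm above the bench. Centred 118 mm along its +x: dark tray 100 by 100 mm, rim 28 mm, inner floor 12 mm above the bench. Base board 8 mm thick, x -30 to 175 mm, y +-55 mm.
- bangle_hinge (a point): Hinge axis centre, 53 mm above the bench over the stand's origin; axes as the stand's, the hinge axis is x. Stiff hinge: the paddle stays at any angle it is left at (about 0.07 N m of friction, some 1 N at the free end) and does not fall by itself; paddle about 80 g.
- bangle_marker (a joint): Angle of the brass marker paddle, rad. 0: level, pointing to the stand's +y, three-rib face up; pi/2: upright; pi (end stop): level, pointing to -y, disc face up. Stops at 0 and pi.
- bangle_tip (a point): Middle of the paddle's outer free edge. Axes turn with it: y from hinge to free end, z out of the rib face. Plate 40 mm wide, 4 mm thick, mid-plane through the hinge axis, free end 84 mm from it (29 mm beyond the block, so a fingertip fits beneath it from the side). Ribs, and the 30 mm disc 42 mm from the axis, are 2 mm proud.
- strip_stand: Fixed stand of the tray with the flat metal strip; identical to the other stand. Its marker must be left alone. Origin on the bench under the hinge, z up. Dark wooden block 40 (x) by 110 (y) mm centred on it, top 45 mm above the bench. Centred 118 mm along its +x: dark tray 100 by 100 mm, rim 28 mm, inner floor 12 mm above the bench. Base board 8 mm thick, x -30 to 175 mm, y +-55 mm.
- strip_hinge (a point): Hinge axis centre, 53 mm above the bench over the stand's origin; axes as the stand's, the hinge axis is x. Stiff hinge: the paddle stays at any angle it is left at (about 0.07 N m of friction, some 1 N at the free end) and does not fall by itself; paddle about 80 g.
- strip_marker (a joint): Angle of the brass marker paddle, rad. 0: level, pointing to the stand's +y, three-rib face up; pi/2: upright; pi (end stop): level, pointing to -y, disc face up. Stops at 0 and pi.
- strip_tip (a point): Middle of the paddle's outer free edge. Axes turn with it: y from hinge to free end, z out of the rib face. Plate 40 mm wide, 4 mm thick, mid-plane through the hinge axis, free end 84 mm from it (29 mm beyond the block, so a fingertip fits beneath it from the side). Ribs, and the 30 mm disc 42 mm from the axis, are 2 mm proud.
- bangle: Loose round metal bangle, 66 mm outside, 12 mm high, lying flat in a tray; origin at the centre of its underside.
- strip: Loose flat metal strip, 72 by 14 by 6 mm, long along its x, lying in the other tray; origin at the centre of its underside.
- jar: Loose amber glass jar with a dark cap, 48 mm across, 60 mm high, upright on the bench; origin at the centre of its underside.
- hammer: Loose hammer lying on the bench, 220 mm long along its x, head at +x; bystander.
Things that resemble listed ones, but are neither listed nor needed, are in the scene too. What is shaped like the bangle_stand but purple is not meant.

How it is judged:
By the outcome, as a careful person would: the job done as asked, in the order asked, and still so for the second after the job is handed in, with the robot touching nothing.
It also fails if it takes over 40 s, if anything falls off the work surface, if the arm or the gripper's body presses on something with over 40 N, if the wrist force passes 120 N, or if a joint passes its speed limit or range.

## Working session

There is one attempt and no reset: what is moved stays moved. The work goes in short steps, each a Python script; the robot and the scene stay as the last script left them, time stands still between calls to the robot, and variables do not carry over. Pictures are saved under pics/ and viewed, and the job is handed in when it is done.

```bash
mkdir -p pics; ls
cat > h.py <<'E'
import numpy as np, cv2
from bench import *
def ray(c,px):
    K=c["intrinsics"];d=np.array([(px[0]-K[0,2])/K[0,0],(px[1]-K[1,2])/K[1,1]])
    u=d.copy()
    for _ in range(20): u=d/(1+c["k1"]*(u@u))
    return np.array([u[0],u[1],1.])
def world(c,px,z=None):
    r=ray(c,px);R=c["R"];o=-R.T@c["t"];d=R.T@r
    if z is None:
        zz=c["range_z"][int(round(px[1])),int(round(px[0]))]; return o+d*zz
    return o+d*((z-o[2])/d[2])
def proj(c,X):
    p=c["R"]@np.asarray(X,float)+c["t"];u=p[:2]/p[2];u=u*(1+c["k1"]*(u@u));K=c["intrinsics"]
    return np.array([K[0,0]*u[0]+K[0,2],K[1,1]*u[1]+K[1,2]])
E
python3 - <<'E'
from h import *
for n in ["scene","side","wrist"]:
    c=capture(n); cv2.imwrite(f"pics/{n}0.png",c["image"])
    for q in ["bangle_stand","bangle_marker","bangle","strip","jar","hammer"]:
        for d in spot_in(n,q):
            print(n,q,round(d["conf"],2),np.round(d["xy"]),np.round(world(c,d["xy"]),3))
print(current_clock())
E
```

```text
pics
scene bangle_stand 0.8 [326. 170.] [ 0.237 -0.172  0.019]
scene bangle_stand 0.76 [450. 262.] [0.285 0.237 0.022]
scene bangle_stand 0.73 [246. 270.] [ 0.594 -0.143  0.012]
scene bangle_marker 0.79 [338. 161.] [ 0.215 -0.147  0.054]
scene bangle_marker 0.72 [478. 244.] [0.227 0.271 0.061]
scene bangle_marker 0.56 [292. 249.] [ 0.504 -0.07   0.067]
scene bangle 0.71 [235. 269.] [ 0.607 -0.166  0.014]
scene strip 0.78 [364. 366.] [0.623 0.221 0.017]
scene jar 0.61 [432. 441.] [0.685 0.424 0.057]
scene hammer 0.89 [170. 164.] [ 0.475 -0.512  0.026]
side bangle_stand 0.96 [361. 288.] [ 0.551 -0.143  0.006]
side bangle_stand 0.83 [241. 313.] [ 0.282 -0.191  0.008]
side bangle_stand 0.26 [340. 196.] [0.555 0.225 0.007]
side bangle_marker 0.88 [336. 257.] [ 0.498 -0.093  0.06 ]
side bangle_marker 0.82 [209. 285.] [ 0.217 -0.145  0.053]
side bangle_marker 0.51 [220. 178.] [0.213 0.278 0.053]
side bangle 0.58 [386. 295.] [ 0.596 -0.187  0.024]
side strip 0.55 [363. 192.] [0.624 0.233 0.008]
side jar 0.76 [368. 153.] [0.668 0.397 0.044]
side hammer 0.72 [346. 463.] [ 0.457 -0.529  0.019]
wrist bangle_stand 0.91 [37.  0.] [0.365 0.173 0.009]
wrist bangle_stand 0.87 [292. 342.] [ 0.562 -0.136  0.009]
wrist bangle_stand 0.79 [ 92. 338.] [ 0.358 -0.131  0.008]
wrist bangle_marker 0.77 [233. 319.] [ 0.517 -0.083  0.063]
wrist bangle 0.61 [340. 341.] [ 0.611 -0.126  0.024]
1.05
```

View pics/scene0.png

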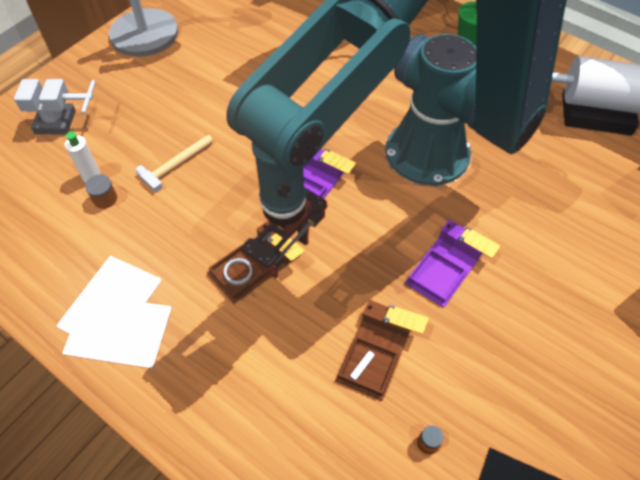

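View pics/side0.png

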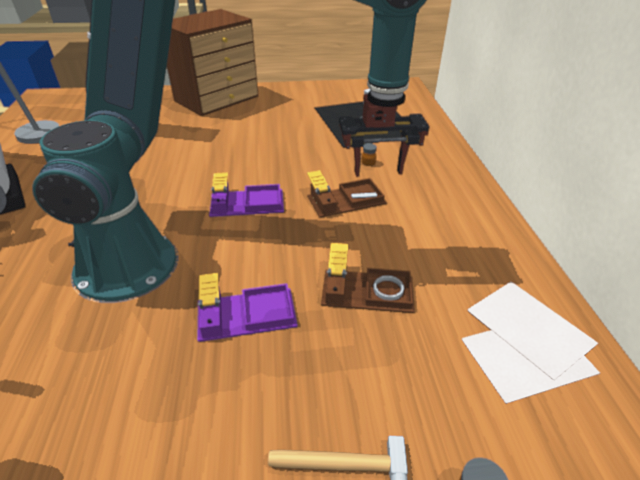

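View pics/wrist0.png

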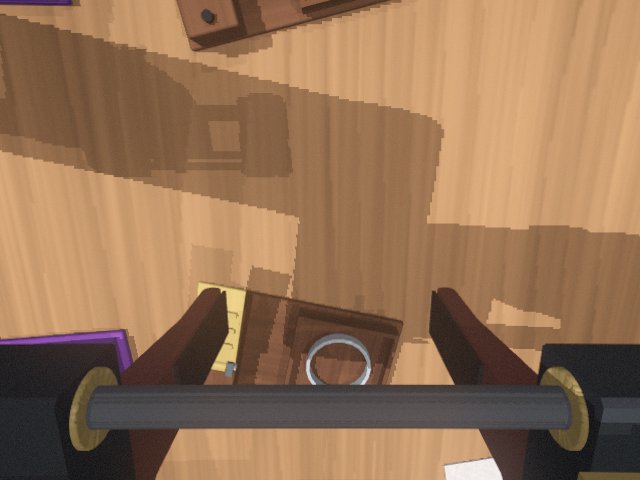

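The real candidates are the two dark stands' markers. In the side view these are the bangle one at (338,258) and the strip one at (318,181). The purple look-alikes are at (208,290) and (220,182). I'm choosing the dark stand with the ring in its tray, at side (361,288). Next I'll crop it and fit the stand's pose.

```bash
cat > fit.py <<'E'
from h import *
def cloud(n):
    c=capture(n); Z=c["range_z"]; K=c["intrinsics"]
    v,u=np.mgrid[0:480,0:640]
    d=np.stack([(u-K[0,2])/K[0,0],(v-K[1,2])/K[1,1]],-1).reshape(-1,2);w=d.copy()
    for _ in range(20): w=d/(1+c["k1"]*(w**2).sum(1,keepdims=True))
    z=Z.reshape(-1,1); P=np.hstack([w,np.ones_like(z)])*z
    W=(P-c["t"])@c["R"]; W[z[:,0]<=0]=np.nan
    return c,W.reshape(480,640,3)
def local(W,o,yaw):
    R=np.array([[np.cos(yaw),-np.sin(yaw)],[np.sin(yaw),np.cos(yaw)]])
    L=W.copy(); L[...,:2]=(W[...,:2]-np.array(o))@R; return L
E
python3 - <<'E'
from fit import *
c,W=cloud("side")
cv2.imwrite("pics/crop_side.png",cv2.resize(c["image"][225:325,300:430],None,fx=6,fy=6,interpolation=cv2.INTER_CUBIC))
for q in ["bangle_stand","bangle_marker"]:
    for s in silhouettes("side",q):
        P=W[s["region"]]; P=P[~np.isnan(P[:,0])]
        if q=="bangle_stand":
            P=P[(P[:,2]>0.004)&(P[:,2]<.035)]
        r=cv2.minAreaRect(P[:,:2].astype(np.float32)*1000)
        print(q,round(s["conf"],2),s["xy"],len(P),r,np.round(np.percentile(P,[2,50,98],axis=0),3).tolist())
s=[s for s in silhouettes("side","bangle_marker") if abs(s["xy"][0]-336)<15 and abs(s["xy"][1]-257)<15][0]
P=W[s["region"]];P=P[~np.isnan(P[:,0])]
P=P[P[:,2]>.04];m=P.mean(0);U,S,V=np.linalg.svd(P-m);print(m,S/np.sqrt(len(P)),V)
E
```

```text
bangle_stand 0.96 [240.6, 310.3] 3214 ((292.76318359375, -188.88214111328125), (203.9796600341797, 113.20205688476562), 5.619406700134277) [[0.209, -0.25, 0.004], [0.313, -0.192, 0.01], [0.39, -0.135, 0.029]]
bangle_stand 0.78 [363.5, 286.7] 2730 ((564.783447265625, -147.62831115722656), (114.45359802246094, 204.44691467285156), 78.60498046875) [[0.465, -0.214, 0.004], [0.58, -0.16, 0.01], [0.661, -0.095, 0.029]]
bangle_stand 0.56 [242.2, 198.3] 1571 ((287.44189453125, 224.96165466308594), (202.5161895751953, 114.55152130126953), 0.5412576794624329) [[0.2, 0.17, 0.004], [0.304, 0.218, 0.01], [0.383, 0.277, 0.03]]
bangle_marker 0.87 [209.2, 285.0] 569 ((210.50869750976562, -127.51680755615234), (49.14506912231445, 151.783447265625), 6.267920017242432) [[0.198, -0.199, 0.046], [0.218, -0.155, 0.054], [0.236, -0.111, 0.057]]
bangle_marker 0.78 [336.6, 257.3] 454 ((504.1207275390625, -93.71546936035156), (91.24699401855469, 39.280460357666016), 82.91035461425781) [[0.484, -0.137, 0.053], [0.502, -0.092, 0.06], [0.524, -0.052, 0.066]]
bangle_marker 0.72 [221.5, 180.1] 246 ((209.3312530517578, 310.6997985839844), (46.24715805053711, 189.167236328125), 5.633031368255615) [[0.196, 0.22, -0.001], [0.215, 0.266, 0.054], [0.233, 0.387, 0.058]]
[ 0.50277832 -0.09239341  0.05989775] [0.02373913 0.01040699 0.00163157] [[ 1.80247360e-01  9.74491516e-01  1.33705550e-01]
 [-9.83312916e-01  1.81921993e-01 -3.13240756e-04]
 [-2.46292307e-02 -1.31417934e-01  9.91021053e-01]]
```

View pics/crop_side.png

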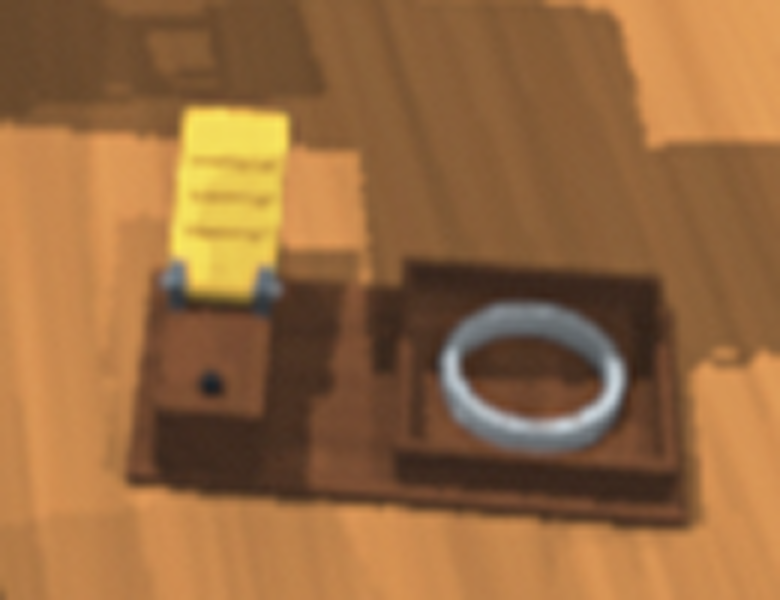

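The crop shows the right stand: a dark block with the ring in its tray, and the paddle rib-up over the +y side, tilted slightly (about 0.13 rad). The board and paddle fits agree to about 2 mm, giving origin ≈ (0.4935, -0.1344) and yaw ≈ -10.5°. Next I'll plan the arc and check IK.

```bash
cat > plan.py <<'E'
from h import *
from scipy.spatial.transform import Rotation as Ro
O=np.array([.4935,-.1344]); YAW=np.deg2rad(-10.5); HF=.010; RR=.070
def tilt(th): return np.interp(np.rad2deg(th),[0,25,110,150,180],[50,50,0,-8,-10])
def pose(th,gap=0,flip=False,back=0,lift=0,r=RR):
    t=np.deg2rad(tilt(th)); d=np.array([-np.sin(t),-np.cos(t)]); n=np.array([-np.cos(t),np.sin(t)])
    e=np.array([np.cos(th),np.sin(th)]); m=np.array([-np.sin(th),np.cos(th)])
    off=.002+max(0,(.084-r)*np.tan(np.pi/2-t-th)) if th<np.pi/2-t else .002
    C=np.array([0,.053])+r*e-(off+gap)*m
    T=C-HF*n-back*d
    ez=np.array([0,d[0],d[1]]); ex=np.array([-1.,0,0]) if flip else np.array([1.,0,0])
    R=np.stack([ex,np.cross(ez,ex),ez],1); Rz=Ro.from_euler('z',YAW).as_matrix()
    p=Rz@np.array([0,T[0],T[1]])+np.array([*O,lift])
    return p,Ro.from_matrix(Rz@R).as_quat()
E
python3 - <<'E'
from plan import *
print(current_orientation(), current_force())
c=capture("wrist"); print("cam",-c["R"].T@c["t"], current_position())
for f in (0,1):
    print("flip",f)
    for a,k in [(.13,dict(gap=.005,back=.08)),(.13,dict(gap=.005)),(.5,{}),(1,{}),(1.57,{}),(2.2,{}),(3.14,{})]:
        p,q=pose(a,flip=f,**k); j=inverse_kinematics(p,q)
        print(a,np.round(p,3),None if j is None else np.round(j,2))
E
```

```text
[ 9.99999999e-01 -3.54023548e-06 -4.54419823e-05 -1.29034060e-05] [ 0.96859811 -0.13387401 -0.20781599]
cam [0.59967036 0.07661542 0.38492507] [ 5.99956694e-01 -9.33169079e-06  1.93326017e-01]
flip 0
0.13 [0.519 0.002 0.09 ] [ 0.39  0.72  1.58 -0.7   1.45  0.89]
0.13 [ 0.508 -0.058  0.039] [ 0.31  0.76  1.68 -0.78  1.31  0.95]
0.5 [ 0.506 -0.065  0.074] [ 0.28  0.68  1.69 -0.75  1.31  0.88]
1 [ 0.502 -0.087  0.105] [ 0.1   0.47  1.76 -0.57  1.15  0.58]
1.57 [ 0.496 -0.123  0.121] [-0.21  0.33  1.79 -0.24  1.03  0.1 ]
2.2 [ 0.488 -0.163  0.111] [-0.5   0.34  1.78  0.06  1.04 -0.35]
3.14 [ 0.483 -0.194  0.057] [-0.64  0.45  1.79  0.19  0.99 -0.57]
flip 1
0.13 [0.519 0.002 0.09 ] [ 0.39  0.72  1.58 -0.7   1.45 -2.25]
0.13 [ 0.508 -0.058  0.039] [ 0.31  0.76  1.68 -0.78  1.31 -2.2 ]
0.5 [ 0.506 -0.065  0.074] [ 0.28  0.68  1.69 -0.75  1.31 -2.26]
1 [ 0.502 -0.087  0.105] [ 0.1   0.47  1.76 -0.57  1.15 -2.56]
1.57 [ 0.496 -0.123  0.121] None
2.2 [ 0.488 -0.163  0.111] [-0.5   0.34  1.78  0.06  1.04  2.79]
3.14 [ 0.483 -0.194  0.057] [-0.64  0.45  1.79  0.19  0.99  2.57]
```

Run:
```python
from plan import *
move_gripper(0.0)
p,q=pose(.13,gap=.006,back=.08)
move_ptp(p,q)
print(current_clock(),current_force())
for n in ("side","scene"):
    c=capture(n);cv2.imwrite(f"pics/{n}1.png",c["image"])
p,q=pose(.13,gap=.006)
print(servo_line(p,q,rate=.08,contact_N=4),current_position(),p,current_force(),current_clock())
c=capture("side");cv2.imwrite("pics/side2.png",cv2.resize(c["image"][100:340,220:540],None,fx=2.4,fy=2.4))
```

```text
3.5917 [ 0.89868827 -0.24295809 -0.243802  ]
False [ 0.50817552 -0.05732347  0.03779467] [ 0.50772035 -0.05767388  0.03762016] [-0.3539657  -0.12473395 -0.40060791] 4.8417
```

View pics/side2.png

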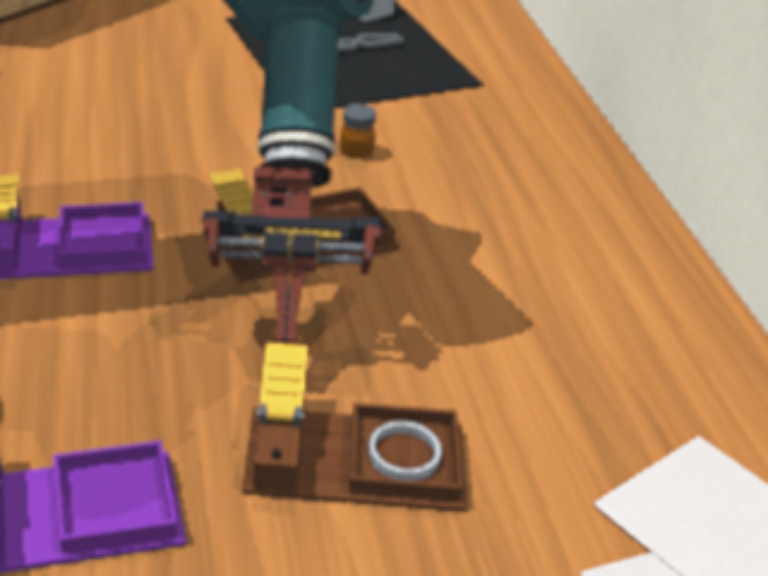

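The picture shows the shut fingers under the paddle's free end (288,340), centred on its width, with the wrist well above the strip stand. Now I'll push along the arc.

Run:
```python
from plan import *
for a in (.25,.45,.65,.85,1.05,1.25,1.45):
    p,q=pose(a); s=servo_line(p,q,rate=.07,contact_N=9)
    print(a,s,np.round(current_force(),1),np.round(current_position()-p,4),round(current_clock(),2))
    if s: break
c=capture("side");cv2.imwrite("pics/side3.png",cv2.resize(c["image"][100:340,220:540],None,fx=2.4,fy=2.4))
```

```text
0.25 False [-0.2  0.6 -0. ] [0.0005 0.0002 0.0007] 5.28
0.45 False [ 0.7 -0.4 -0.1] [ 0.0002 -0.0001  0.0005] 5.67
0.65 False [0.1 0.1 0.3] [ 0.     -0.0003  0.0004] 6.05
0.85 False [ 0.3 -0.1 -0.1] [-0.0003 -0.     -0.0004] 6.42
1.05 False [ 0.5  0.3 -0.6] [-0.0003  0.0001 -0.0007] 6.78
1.25 False [-0.1 -0.2  0.7] [-0.0004  0.0002 -0.0007] 7.13
1.45 False [ 0.2 -0.3 -0.4] [-0.0005  0.0003 -0.0007] 7.48
```

View pics/side3.png

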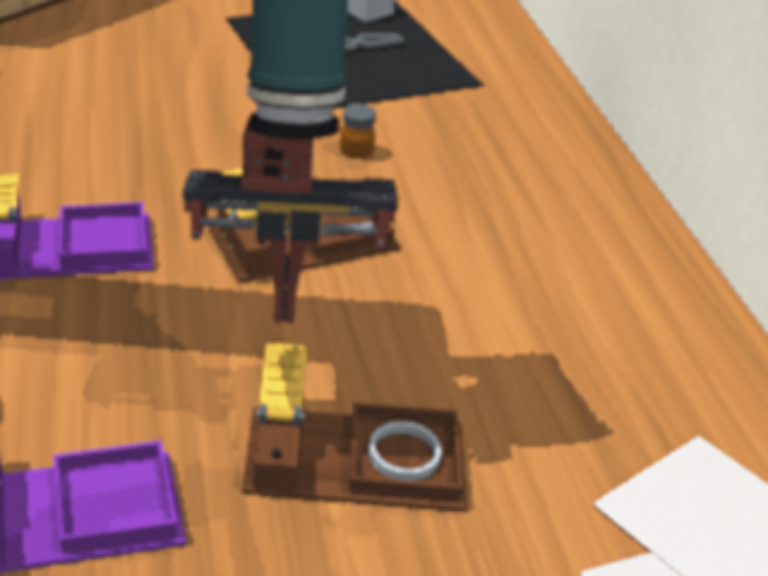

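The finger slipped past the edge: forces stayed near zero and the paddle still looks unmoved at (284,380). The fingertip must be thinner than I assumed. I'll measure both.

```bash
cat > meas.py <<'E'
from fit import *
from plan import O,YAW
def paddle(n="side",near=None):
    c,W=cloud(n); out=[]
    for s in silhouettes(n,"bangle_marker"):
        P=W[s["region"]];P=P[~np.isnan(P[:,0])];L=local(P,O,YAW)
        L=L[(abs(L[:,0])<.03)&(abs(L[:,1])<.1)&(L[:,2]>.045)&(L[:,2]<.15)]
        if len(L)<80: continue
        yz=L[:,1:]-[0,.053]; m=yz.mean(0);_,S,V=np.linalg.svd(yz-m);v=V[0]*np.sign(V[0]@m)
        print(n,round(s["conf"],2),len(L),"theta",np.arctan2(v[1],v[0]),"ymax",np.percentile(L,[2,98],axis=0).round(4).tolist())
    return c,W
E
python3 - <<'E'
from meas import *
for n in("side","scene"):
    c,W=paddle(n)
    cv2.imwrite(f"pics/{n}4.png",c["image"])
    L=local(W,O,YAW); T=local(current_position()[None],O,YAW)[0]; print("TCP",T)
    D=L-T
    for k in range(-2,60,6):
        m=(D[...,2]>k/1000)&(D[...,2]<(k+6)/1000)&(abs(D[...,0])<.04)&(abs(D[...,1])<.05)
        if m.sum()>3: print(k,m.sum(),np.percentile(D[m],[3,97],axis=0).round(4).tolist())
E
```

```text
TCP [-0.00064233  0.02110217  0.11861424]
28 18 [[-0.0082, -0.0042, 0.03], [0.0088, 0.0008, 0.0337]]
34 20 [[-0.0071, -0.0026, 0.0347], [0.0086, 0.002, 0.0394]]
40 30 [[-0.0085, -0.0012, 0.0401], [0.0083, 0.0035, 0.0457]]
46 21 [[-0.0067, 0.0014, 0.0462], [0.0088, 0.0067, 0.0519]]
52 25 [[-0.0091, 0.0019, 0.0525], [0.0097, 0.0134, 0.0578]]
58 27 [[-0.0077, 0.0025, 0.0587], [0.0099, 0.0085, 0.0637]]
scene 0.63 451 theta 0.14804849960510558 ymax [[-0.0171, 0.006, 0.0522], [0.0204, 0.0869, 0.0694]]
TCP [-0.00038724  0.02105939  0.11885523]
22 5 [[-0.0041, 0.0175, 0.023], [0.0076, 0.0214, 0.0276]]
40 5 [[0.0058, 0.0045, 0.0405], [0.0108, 0.0268, 0.0455]]
```

Run:
```python
from h import *
a=cv2.imread("pics/scene4.png");cv2.imwrite("pics/scene4c.png",cv2.resize(a[150:310,190:390],None,fx=4,fy=3.7,interpolation=cv2.INTER_CUBIC))
```

```text
(no output)
```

View pics/scene4c.png

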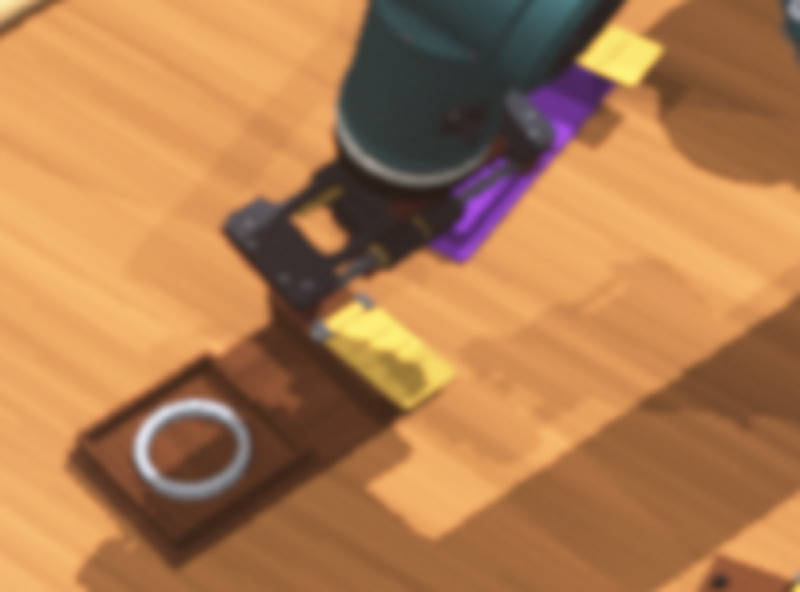

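Run:
```python
from meas import *
c,W=cloud("side")
p=current_position();R=None
from scipy.spatial.transform import Rotation as Ro
z=Ro.from_quat(current_orientation()).as_matrix()[:,2]
im=c["image"].copy()
im=cv2.resize(im,None,fx=4,fy=4,interpolation=cv2.INTER_CUBIC)
for k in (0,.02,.04,.06):
    u=proj(c,p-k*z); print(k,u); cv2.circle(im,tuple(np.int32(u*4+2)),3,(0,0,255),-1)
tip=lambda x,r:np.append(Ro.from_euler('z',YAW).as_matrix()[:2,:2]@[x,r*np.cos(.14)]+O,.053+r*np.sin(.14))
for x,r in((-.02,.084),(.02,.084),(-.02,0),(.02,0)): cv2.circle(im,tuple(np.int32(proj(c,tip(x,r))*4+2)),3,(255,0,0),-1)
cv2.imwrite("pics/pr5.png",im[4*170:4*310,4*270:4*430])
print(c["range_z"][215:245:3,338],current_finger_gap())
```

```text
0 [337.56321596 243.34507555]
0.02 [337.97225857 234.85864247]
0.04 [338.38846075 226.226815  ]
0.06 [338.81202314 217.44559415]
[0.93020654 0.9360981  0.93799067 0.93956965 0.9443064  0.9463104
 0.9502382  1.1759751  1.1689448  1.1611742 ] 0.0005906186238622231
```

View pics/pr5.png

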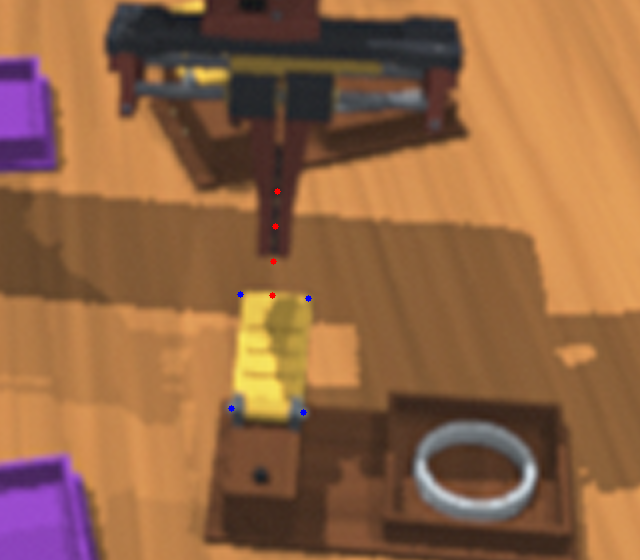

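Run:
```python
from meas import *
from scipy.spatial.transform import Rotation as Ro
p=current_position();R=Ro.from_quat(current_orientation()).as_matrix()
for n in("side","scene"):
    c,W=cloud(n)
    T=(W-p)@R
    m=(abs(T[...,0])<.02)&(abs(T[...,1])<.02)&(T[...,2]>-.06)&(T[...,2]<.02)
    P=T[m];print(n,len(P),P[:,2].max() if len(P) else 0)
    for a in range(-60,20,5):
        Q=P[(P[:,2]>=a/1e3)&(P[:,2]<(a+5)/1e3)]
        if len(Q)>2: print(a,len(Q),np.percentile(Q[:,:2],[5,50,95],axis=0).round(4).tolist())
```

```text
side 119 -0.027875172164931107
-60 20 [[-0.0076, 0.008], [0.0018, 0.0101], [0.0092, 0.0129]]
-55 20 [[-0.0072, 0.0072], [0.001, 0.0098], [0.0094, 0.0121]]
-50 18 [[-0.0071, 0.0075], [0.0002, 0.0096], [0.0076, 0.0122]]
-45 17 [[-0.0068, 0.0062], [-0.0007, 0.0094], [0.0078, 0.0128]]
-40 18 [[-0.0066, 0.0077], [-0.0004, 0.0093], [0.008, 0.0124]]
-35 21 [[-0.0084, 0.008], [0.0018, 0.0107], [0.0083, 0.0128]]
-30 5 [[-0.0059, 0.008], [-0.0021, 0.0097], [0.0034, 0.0119]]
scene 17 -0.02916603674289377
-45 5 [[0.0069, -0.0139], [0.0089, -0.0128], [0.0104, -0.0038]]
-40 5 [[-0.0006, -0.0133], [0.0085, -0.0127], [0.011, -0.0019]]
```

Both cameras show the shut fingertips about 28 mm short of the reported TCP along the tool axis. The half-thickness of 10 mm is confirmed. I'll back out, add that offset, and insert again with a contact guard.

```bash
sed -i 's/T=C-HF\*n-back\*d/T=C-HF*n-(back-TIP)*d/; s/RR=.070/RR=.070; TIP=.027/' plan.py
python3 - <<'E'
from plan import *
p,q=pose(.14,gap=.006,back=.08)
servo_line(p+[0,0,.03],q,rate=.15)
servo_line(p,q,rate=.15)
p,q=pose(.14,gap=.006)
print(servo_line(p,q,rate=.06,contact_N=4),current_position()-p,current_force(),current_clock())
c=capture("side");cv2.imwrite("pics/side6.png",cv2.resize(c["image"][170:310,270:430],None,fx=4,fy=4))
E
```

```text
False [0.00030668 0.00024539 0.00020682] [ 0.16767935 -0.30883659  0.12945402] 10.6417
```

View pics/side6.png

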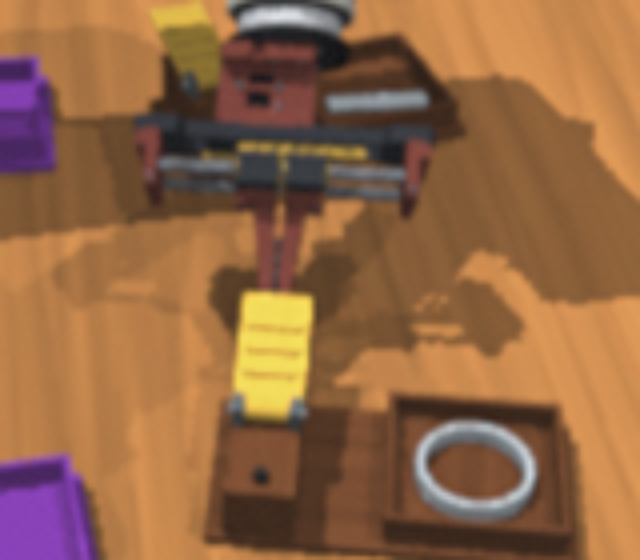

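The finger now disappears under the paddle's free edge at (275,292) without contact. I'll push on.

Run:
```python
from plan import *
for a in (.25,.4,.55,.7,.85):
    p,q=pose(a); s=servo_line(p,q,rate=.06,contact_N=8)
    print(a,s,np.round(current_force(),1),np.round(current_position()-p,4),round(current_clock(),2))
    if s: break
c=capture("side");cv2.imwrite("pics/side7.png",cv2.resize(c["image"][170:310,270:430],None,fx=4,fy=4))
```

```text
0.25 False [-1.   0.6  0.1] [0.0003 0.     0.0006] 11.11
0.4 False [-0.3  0.4 -0.7] [ 0.0002 -0.0001  0.0005] 11.47
0.55 False [-0.7  0.3  0.1] [ 0.0001 -0.0004  0.0006] 11.8
0.7 False [-1.4 -0.3  0.6] [-0.     -0.0004  0.0002] 12.11
0.85 False [ 1.  -0.1 -0. ] [-0.0002 -0.0002 -0.0001] 12.42
```

View pics/side7.png

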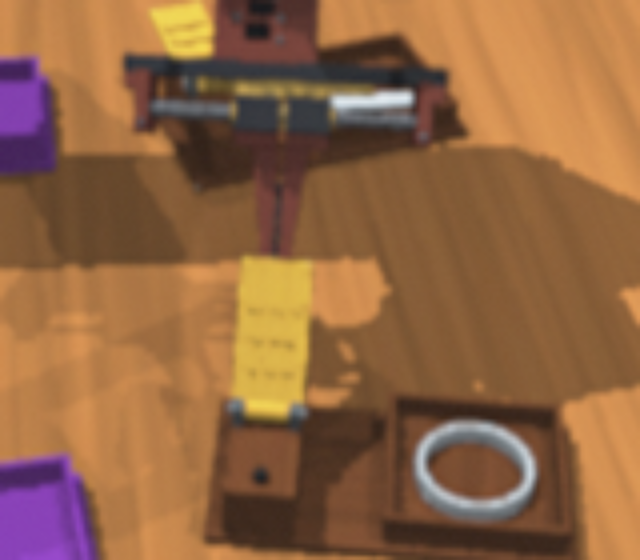

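The paddle is rising (free edge now at row 258), with the finger behind it. I'll continue over the top, a little further inboard.

Run:
```python
from plan import *
for a,r in ((1.0,.068),(1.2,.064),(1.4,.062),(1.6,.062),(1.8,.063),(2.0,.064),(2.2,.065)):
    p,q=pose(a,r=r); s=servo_line(p,q,rate=.07,contact_N=8)
    print(a,s,np.round(current_force(),1),np.round(current_position()-p,4),round(current_clock(),2))
    if s: break
c=capture("side");cv2.imwrite("pics/side8.png",cv2.resize(c["image"][170:310,270:430],None,fx=4,fy=4))
```

```text
1.0 False [-0.1  0.7 -0.5] [-0.0002 -0.0003 -0.0001] 12.74
1.2 False [0.3 0.4 0.6] [-0.0003 -0.0004 -0.0002] 13.04
1.4 False [ 0.2  0.1 -1.6] [-0.0004 -0.0003 -0.0003] 13.33
1.6 False [-0.3 -0.3 -0. ] [-0.0006 -0.     -0.0005] 13.64
1.8 False [ 0.1 -0.1  0.5] [-0.0006  0.     -0.0005] 13.95
2.0 False [-0.   0.4  0.4] [-0.0007  0.0004 -0.0005] 14.25
2.2 False [0.9 0.5 0.8] [-0.0004  0.0007 -0.0002] 14.57
```

View pics/side8.png

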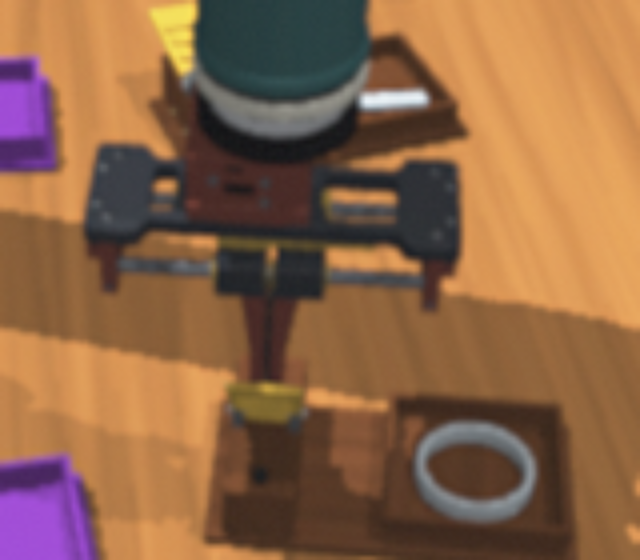

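The paddle is past upright and is seen nearly edge-on at (267,402). Now I'll push it gently down to the stop.

Run:
```python
from plan import *
for a,r in ((2.4,.067),(2.6,.068),(2.8,.07),(2.95,.07),(3.05,.07)):
    p,q=pose(a,r=r); s=servo_line(p,q,rate=.06,contact_N=8)
    print(a,s,np.round(current_force(),1),np.round(current_position()-p,4),round(current_clock(),2))
    if s: break
p,q=pose(np.pi,r=.07); p=p-[0,0,.008]
s=servo_line(p,q,rate=.015,contact_N=4)
print(s,np.round(current_force(),1),np.round(current_position()-p,4),round(current_clock(),2))
c=capture("side");cv2.imwrite("pics/side9.png",cv2.resize(c["image"][170:310,270:430],None,fx=4,fy=4))
```

```text
2.4 False [-0.2  0.6 -0.2] [-0.0001  0.0002  0.    ] 14.97
2.6 False [ 0.1  0.2 -0.1] [-0.0002  0.0001 -0.    ] 15.33
2.8 False [-0.6  0.5 -0.5] [-0.0002 -0.0001 -0.0003] 15.71
2.95 False [ 0.8  0.4 -0.6] [-0.0003 -0.     -0.0005] 16.03
3.05 False [ 0.3 -0.   0.1] [-0.0003  0.0001 -0.0004] 16.3
True [ 0.3 -0.1  7.1] [ 0.0002 -0.      0.0055] 16.93
```

View pics/side9.png

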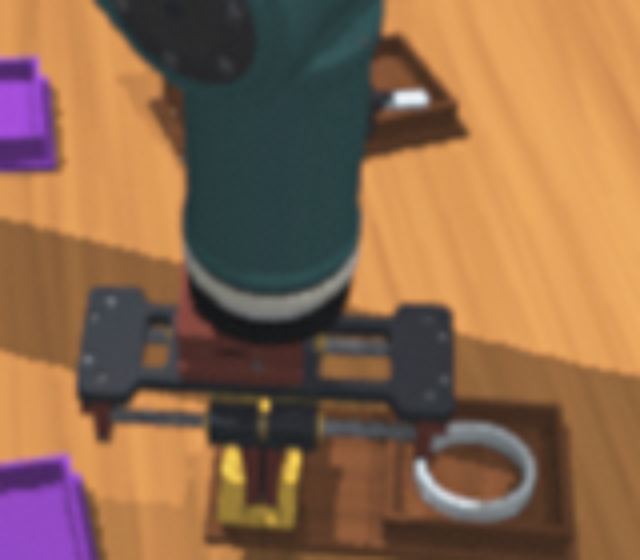

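The contact stop came at about 7 N with the finger on the flat paddle. I'll retreat upward and check.

Run:
```python
from meas import *
p=current_position()
servo_line(p+[0,0,.14],rate=.15)
move_ptp([.6,0,.3],[1,0,0,0]) 
print(current_clock(),current_force(),current_position())
for n in("side","scene"):
    c,W=paddle(n)
    cv2.imwrite(f"pics/{n}10.png",c["image"])
    L=local(W,O,YAW); m=(abs(L[...,0])<.017)&(L[...,1]<-.02)&(L[...,1]>-.084)&(L[...,2]>.04)&(L[...,2]<.1)
    Q=L[m]; A=np.polyfit(Q[:,1],Q[:,2],1);print(n,m.sum(),"slope",A,Q[:,2].min(),Q[:,2].max(),Q[:,1].min())
    for q in ["bangle","strip","jar","hammer"]:
        for d in spot_in(n,q): print(n,q,round(d["conf"],2),np.round(d["xy"]),np.round(world(c,d["xy"]),3))
a=c["image"];b=cv2.imread("pics/side10.png")
cv2.imwrite("pics/fin.png",np.hstack([cv2.resize(b[170:320,280:430],(400,400)),cv2.resize(a[170:320,200:350],(400,400))]))
```

```text
19.1 [-0.63700733  0.34899956 -1.31131177] [ 0.59904206 -0.00082559  0.29865406]
side 0.68 552 theta -3.129658364839123 ymax [[-0.0199, -0.081, 0.0502], [0.0181, 0.0015, 0.057]]
side 355 slope [0.0343446  0.05552729] 0.049620797994210576 0.05835777988234728 -0.08207262659673382
side bangle 0.7 [392. 296.] [ 0.609 -0.189  0.023]
side bangle 0.56 [335. 287.] [ 0.484 -0.182  0.055]
side strip 0.62 [363. 194.] [0.618 0.209 0.019]
side jar 0.61 [370. 153.] [0.673 0.393 0.047]
side hammer 0.65 [351. 463.] [ 0.463 -0.531  0.022]
scene 0.49 110 theta -3.063588740112537 ymax [[-0.0175, -0.0162, 0.0496], [0.0113, 0.0105, 0.0606]]
scene 1 slope [-0.97611792  0.02942697] 0.05885393055761781 0.05885393055761781 -0.030146936710605646
scene bangle 0.66 [239. 262.] [ 0.588 -0.167  0.019]
scene strip 0.62 [364. 364.] [0.619 0.219 0.016]
scene jar 0.62 [428. 441.] [0.69  0.419 0.061]
scene hammer 0.57 [171. 165.] [ 0.473 -0.51   0.023]<stdin>:10: RankWarning: Polyfit may be poorly conditioned
```

View pics/fin.png

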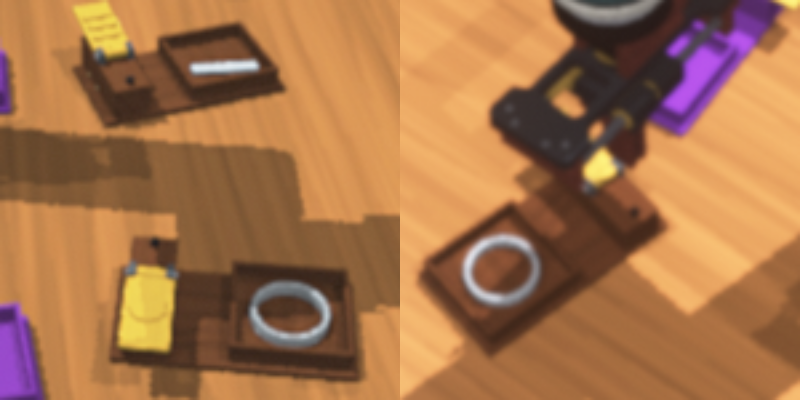

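View pics/side10.png

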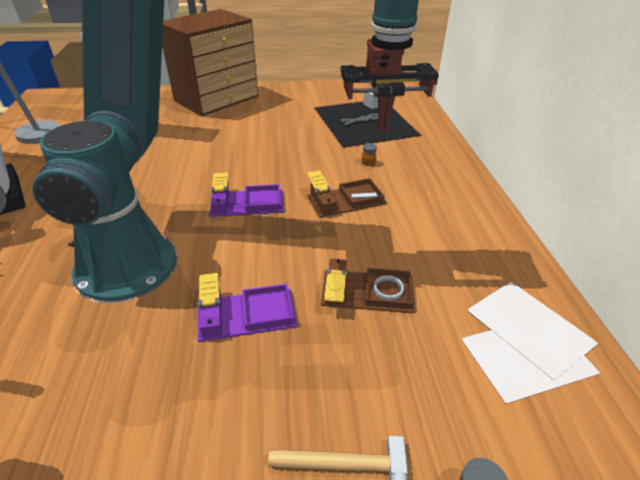

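The picture shows the disc face up and the paddle lying to -y at side (336,287). The fitted angle is π within 0.02 rad. The strip's marker still shows ribs up at (318,181). The bangle, strip, jar and hammer are at their earlier positions within measuring noise, and the arm is clear.

Run:
```python
from bench import *
close_job()
```

```text
the job is handed in; nothing more can be done
```

The bangle's marker now lies flat on the other side with its disc face up, and I handed the job in at about 19 s. I only pushed it, with the gripper shut; the final press at the end stop read about 7 N.

- **First attempt missed:** my first pass slipped past the paddle without moving it. The pictures showed the shut fingertips about 28 mm short of the reported TCP. I corrected for that and the second pass worked.
- **Last checks:** the side camera's fit puts the paddle within about 0.02 rad of the end stop. In the side picture the strip's marker still shows its ribs. The bangle, strip, jar and hammer are where they were, within about 2–3 cm of detector scatter. The arm finished clear at about z = 0.30 m.
- **Check that failed:** the scene camera's fit of the paddle was unusable because the gripper blocked the view, so the final angle rests on the side camera alone.
- **Stray detection:** the network also reported a second "bangle" on the marker, which I took to be its disc.

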